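Pluck the free stopper and mist it

ROBOT

A 6-joint arm with a two-finger parallel gripper is mounted at the origin on the work surface. World frame = base frame: x ahead of the robot, y to its left, z up, the work surface at z = 0. Lengths are in m, angles in rad, forces in N, time in s.
With the tool pointing down it reaches from about 0.3 to 0.775 m from the base axis. Payload 14.6 kg.
Tool frame: the origin (TCP) lies at the very end of the fingers, on their centre line; the grasp point (between the pads) lies 19 mm behind it (ctrl.hold_point_z is the z of the grasp point in the tool frame, in m); z points along the fingers, y is the direction in which the jaws open and shut (so a half turn about z gives the same grasp; the last joint's range is limited). The gripper opens to 94 mm and grips with 3 to 60 N. Pads are 16 mm wide; open, the fingers measure 119 mm over their backs; the gripper's body (75 mm by 177 mm) begins 78 mm behind the grasp point.
Start: joints at [1.051, 0.3, 1.521, -0, 1.321, -0.067], TCP at [0.241, 0.495, 0.205] pointing down, gripper open.
Joint ranges: [-3.03, 3.03], [-0.79, 2.21], [0.23, 2.52], [-1.04, 4.18], [0, 3.07], [-2.55, 2.55]. Speed limits (rad/s): [2.22, 2.22, 2.57, 3.14, 3.14, 3.14].

INTERFACE

Orientations are given as [roll, pitch, yaw] about the fixed x, y, z axes, in that order (R = Rz(yaw) Ry(pitch) Rx(roll)).
In Python, from station import ctrl, cams, hand_in gives the robot as it stands.
- The arm moves only by the tool servo_tool, never from a script. Its argument "rows" is a list of rows, each a list of 7 numbers: the shift along the world's x, y, z in m, then the turn, a rotation vector about the world's x, y, z in rad, then the gripper command: -1 is shut, 1 is fully open, values between are in proportion. A call has exactly 8 rows; each row is the pose to reach, as a shift and turn from the pose measured when the call began; what a row does not reach only later rows make up. A row lasts 1/12 s, in which the tool goes at most 41.7 mm and 7.16 degrees, less where a joint would pass 70% of its speed; a pose out of reach is approached as far as the arm can. A call with a gripper value outside its range is refused whole. The fingers move at their own pace and stop on an object; "newtons" is the grip in N (left out, the last holds). Time passes only in rows, so rows that repeat a pose let the fingers close, or fill a call up. It gives the time, the measured TCP pose, the force and the opening at its end, in the units of the state.
- ctrl.get_obs(): the state, without advancing time (a new reading comes with each control period).
- cams.camera(name): name is "side" or "top"; returns a dict with "image" (480x640x3 uint8, red, green, blue), "depth" (480x640 float32, m along the optical axis (not along the pixel's ray), 0 where there is no reading), "fx", "fy", "cx", "cy" (pixels), "rvec" (rotation vector, rad) and "tvec" (3), from world to camera coordinates, as OpenCV has them. Camera axes: x right, y down, z forward; pixel columns grow to the right and rows downward; lengths in m; the calibration is good to about 2 mm. A picture is of the moment at which its call begins.
- hand_in(): hands the job in, once; it reports no verdict.
Trained networks look in a picture, given as the dict that the camera call returned (one of the last four; its "shot" number tells which), for a name from the list of things; names that differ only in an ending like _2 or _b are one class to them, and where a whole thing is asked for, a point or a joint stands for the part that bears it (a point fixed in the world has none). Each returns a list of dicts, best first, with "p" (0 to 1); they miss things now and then, are a little off and sometimes report something else, mostly with a low value. They report only what shows in the picture. A call takes as long as a camera call.
- cams.spot_in(picture, name): "box" ([left, top, right, bottom] as shares, 0 to 1, of the picture: columns of its width, rows of its height, round what is visible of it).
- cams.place_of(picture, name): "at" ([column, row] as shares, 0 to 1, of the picture: columns of its width, rows of its height: a listed point, or the origin of a listed thing).
The state is a dict: "time_s": time; "qpos": joint angles; "joint_vel": joint speeds; "tau": joint torques, N m; "ee_pos": TCP position; "eef_rot": TCP orientation; "force": force on the tool from outside, world axes, zero at the start; "moment": the same for the moment, N m; "grip_width": finger opening in m.
Only numpy, scipy, OpenCV 4.12 (cv2) and the standard library are available. Lean on these libraries where they do the work, as an engineer would, in place of code of your own. Each camera call takes 0.05 s, during which the arm holds its last target.

TASK

Three stoppers stand in the pocket tray, but hidden clips still hold two of them; tug them to find the one that comes out, and leave the held ones where they are. Stand the free stopper upright and let go of it in the middle of the steel dish beside the spray bottle, then press the bottle's nozzle cap fully down, without ramming it, and let it come up again. Do not shift the tins or the tape roll.

Things in the scene. Friction and masses are not known exactly. Their poses are not given: they have to be found in the camera images.
- tray: White pocket tray, fixed, 100 x 200 x 24 mm (x, y, z; a 116 x 216 mm foot flange), with a row of three round pockets 20 mm wide and 16 mm deep along its y axis, at y = -62, 0 and +62 mm. Origin: centre of its underside, on the table; it is turned about the vertical
- stopper_a: Pale plastic stopper, 40 mm tall, in the pocket at y = -62 mm. Head 18 mm wide, 25 mm tall, 24 mm of it above the tray top; hidden in the pocket a stem 9 mm wide, 11 mm long, and a foot 17 mm wide, 4 mm thick. The three look alike: one is free, two are clipped by the foot in the pocket and lift only about 1 mm; which one is free changes. Origin: centre of the foot's underside; z up
- stopper_b: Pale plastic stopper, 40 mm tall, in the middle pocket. Head 18 mm wide, 25 mm tall, 24 mm of it above the tray top; hidden in the pocket a stem 9 mm wide, 11 mm long, and a foot 17 mm wide, 4 mm thick. The three look alike: one is free, two are clipped by the foot in the pocket and lift only about 1 mm; which one is free changes. Origin: centre of the foot's underside; z up
- stopper_c: Pale plastic stopper, 40 mm tall, in the pocket at y = +62 mm. Head 18 mm wide, 25 mm tall, 24 mm of it above the tray top; hidden in the pocket a stem 9 mm wide, 11 mm long, and a foot 17 mm wide, 4 mm thick. The three look alike: one is free, two are clipped by the foot in the pocket and lift only about 1 mm; which one is free changes. Origin: centre of the foot's underside; z up
- station: Fixed aluminium base plate 120 x 260 x 8 mm (x, y, z) that carries the steel dish at its y = -70 mm end and the white spray bottle (64 mm across) at its y = +70 mm end. Origin: centre of its underside, on the table; it is turned about the vertical
- dish (a point): Centre of the dish's flat inner floor, 11 mm above the table. The round dish is 88 mm across at its rim, its floor about 72 mm across, and the rim stands 7 mm above the floor
- nozzle_cap (a joint): Travel of the bottle's sprung cap in m: 0 = up, 0.008 = fully down. It takes 3 N to start and 9 N to reach the bottom
- cap_top (a point): Centre of the top face of the grey nozzle cap (32 mm across, 20 mm tall; a thin spout points to the dish), 169 mm above the table when up; it moves straight down with the cap
- tin_a: Bystander: closed square red tin with black lid, 64 x 64 x 84 mm. Origin: centre of its underside
- tin_b: Bystander: the same kind of tin. Origin: centre of its underside
- tape_roll: Bystander: roll of clear tape lying flat, 96 mm across, 36 mm tall. Origin: centre of its underside

How it is judged:
On the way, in this order (a step that is already met when the one before it is completed fails the run):
1. a stopper stands released in the middle of the dish (((horizontal distance between stopper_a and dish below 0.025 m and z of stopper_a in the frame of dish between -0.006 and 0.006 m and angle between stopper_a's own z axis and vertical below 0.15 rad and linear speed of stopper_a below 0.03 m/s and contact force between the fingers and stopper_a below 0.1 N) or (horizontal distance between stopper_b and dish below 0.025 m and z of stopper_b in the frame of dish between -0.006 and 0.006 m and angle between stopper_b's own z axis and vertical below 0.15 rad and linear speed of stopper_b below 0.03 m/s and contact force between the fingers and stopper_b below 0.1 N) or (horizontal distance between stopper_c and dish below 0.025 m and z of stopper_c in the frame of dish between -0.006 and 0.006 m and angle between stopper_c's own z axis and vertical below 0.15 rad and linear speed of stopper_c below 0.03 m/s and contact force between the fingers and stopper_c below 0.1 N))), for 0.2 s.
2. the nozzle cap is pressed fully down (value of joint nozzle_cap above 0.0068 m), for 0.04 s.
At the end, for the whole second after the job is handed in: One stopper stands released, still and upright (within 0.15 rad) on the dish floor, within 25 mm of its centre; the other two are within 8 mm of where they began, in their pockets; the nozzle cap, since pressed at least 6.8 mm down, is up again (under 1 mm) ((((horizontal distance between stopper_a and dish below 0.025 m and z of stopper_a in the frame of dish between -0.006 and 0.006 m and angle between stopper_a's own z axis and vertical below 0.15 rad and linear speed of stopper_a below 0.03 m/s and contact force between the fingers and stopper_a below 0.1 N) and distance of each of stopper_b, stopper_c from where it was at the start of the episode below 0.008 m) or ((horizontal distance between stopper_b and dish below 0.025 m and z of stopper_b in the frame of dish between -0.006 and 0.006 m and angle between stopper_b's own z axis and vertical below 0.15 rad and linear speed of stopper_b below 0.03 m/s and contact force between the fingers and stopper_b below 0.1 N) and distance of each of stopper_a, stopper_c from where it was at the start of the episode below 0.008 m) or ((horizontal distance between stopper_c and dish below 0.025 m and z of stopper_c in the frame of dish between -0.006 and 0.006 m and angle between stopper_c's own z axis and vertical below 0.15 rad and linear speed of stopper_c below 0.03 m/s and contact force between the fingers and stopper_c below 0.1 N) and distance of each of stopper_a, stopper_b from where it was at the start of the episode below 0.008 m)) and value of joint nozzle_cap below 0.001 m); the robot touches nothing.
It fails at once if the fingers push on the station (bottle, cap, dish or base) with more than 40 N (contact force between the fingers and station above 40 N).
It fails at once if the first tin is shifted by more than 20 mm (distance of tin_a from where it was at the start of the episode above 0.02 m).
It fails at once if the second tin is shifted by more than 20 mm (distance of tin_b from where it was at the start of the episode above 0.02 m).
It fails at once if the tape roll is shifted by more than 20 mm (distance of tape_roll from where it was at the start of the episode above 0.02 m).
It also fails if it takes over 64 s, if anything falls off the work surface, if the arm or the gripper's body presses on something with over 40 N, if the wrist force passes 120 N, or if a joint passes its speed limit or range.

## Working session

There is one attempt and no reset: what is moved stays moved. The work goes in short steps, Python scripts to look and compute and a tool call to move; the robot and the scene stay as the last step left them, time stands still between calls to the robot, and variables do not carry over. Pictures are saved under pics/ and viewed, and the job is handed in when it is done.

Besides the shell and the picture viewer there is one more tool, called after "Call:" by a JSON object that holds its "fn" and its "kwargs". servo_tool: Moves the arm, as the interface text tells. Its arguments: {"type":"object","properties":{"rows":{"type":"array"},"newtons":{"type":"number"}},"required":["rows"]}

```bash
ls; mkdir -p pics; cat > h.py <<'E'
import numpy as np, cv2
from station import ctrl, cams, hand_in
def pose(c):
    R=cv2.Rodrigues(np.array(c["rvec"],float))[0]; return R,np.array(c["tvec"],float).ravel()
def ray(c,u,v):
    R,t=pose(c); d=R.T@np.array([(u-c["cx"])/c["fx"],(v-c["cy"])/c["fy"],1.]); return -R.T@t,d
def atz(c,u,v,z):
    o,d=ray(c,u,v); return o+d*(z-o[2])/d[2]
def cloud(c):
    R,t=pose(c); D=c["depth"]; v,u=np.mgrid[:480,:640]
    P=np.stack([(u-c["cx"])/c["fx"]*D,(v-c["cy"])/c["fy"]*D,D],-1)
    W=(P-t)@R; W[D==0]=np.nan; return W
def proj(c,p):
    R,t=pose(c); q=R@np.array(p)+t; return c["fx"]*q[0]/q[2]+c["cx"],c["fy"]*q[1]/q[2]+c["cy"]
E
python3 - <<'E'
from h import *
o=ctrl.get_obs(); print(o, ctrl.hold_point_z)
for n in("top","side"):
    c=cams.camera(n); cv2.imwrite(f"pics/{n}0.png",c["image"][:,:,::-1])
    print(n,pose(c)[0].T@-pose(c)[1])
    for k in ["tray","stopper_a","station","dish","cap_top","tin_a","tape_roll"]:
        try:
            r=cams.place_of(c,k); print(k,[(round(x["p"],2),round(x["at"][0]*640),round(x["at"][1]*480)) for x in r[:4]])
        except Exception as e: print(k,e)
    np.savez(f"{n}0.npz",**{k:v for k,v in c.items()})
E
```

```text
pics
{'time_s': 0.0, 'qpos': array([ 1.05139814e+00,  3.00459977e-01,  1.52160473e+00, -7.80360508e-06,
        1.32071020e+00, -6.66069991e-02]), 'joint_vel': array([-5.63454488e-04,  2.47979820e-03, -1.88803538e-03, -1.72676502e-03,
        2.91931511e-05, -7.48599960e-04]), 'tau': array([-5.02761177e-04, -5.31807625e+01, -3.52742171e+01,  7.07790256e-02,
        2.44326226e-02, -1.45315994e-04]), 'ee_pos': array([0.24048317, 0.49433239, 0.20488243]), 'eef_rot': array([-3.14041252e+00, -7.11463324e-05,  2.68880336e+00]), 'force': array([-0.20978677, -0.48141708, -0.57463121]), 'moment': array([-0.00637944, -0.0026544 , -0.04362161]), 'grip_width': 0.09372381405083806} -0.0188
top [0.45891649 0.02200156 1.15438892]
tray [(0.85, 248, 290)]
stopper_a [(0.48, 219, 287), (0.42, 248, 292), (0.41, 275, 287)]
station [(0.76, 408, 280)]
dish [(0.84, 438, 288), (0.7, 271, 288), (0.61, 407, 281)]
cap_top [(0.49, 388, 264)]
tin_a [(0.94, 383, 197), (0.65, 323, 197)]
tape_roll [(0.97, 243, 185)]
side [0.5490402  0.98986251 0.80895628]
tray [(0.65, 372, 359), (0.38, 277, 297)]
stopper_a [(0.7, 376, 332), (0.61, 370, 379), (0.51, 370, 360), (0.44, 368, 205)]
station [(0.64, 373, 358), (0.57, 371, 249)]
dish [(0.84, 379, 229), (0.29, 373, 334)]
cap_top [(0.51, 369, 378), (0.44, 366, 199)]
tin_a [(0.95, 274, 295), (0.66, 284, 255)]
tape_roll [(0.96, 243, 357), (0.52, 276, 294), (0.46, 375, 361)]
```

View pics/top0.png

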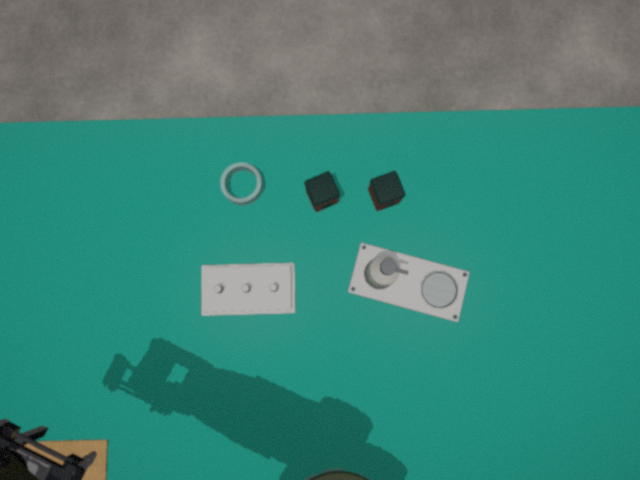

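View pics/side0.png

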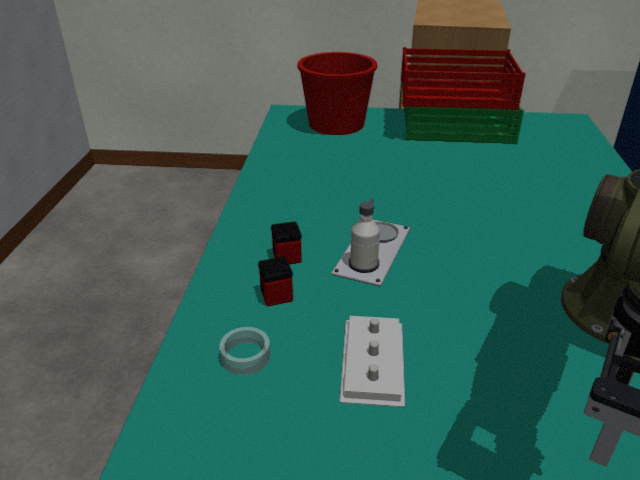

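The top view shows the three stoppers at about (219,288), (247,288) and (274,287), the dish at (439,289) and the grey cap at (389,267). The tape roll is at (242,183) and the tins at (322,190) and (387,190). Nothing blocks the tray or the station.

```bash
python3 - <<'E'
from h import *
c=dict(np.load("top0.npz")); W=cloud(c); s=dict(np.load("side0.npz")); WS=cloud(s)
print("table z",np.nanmedian(W[300:330,100:180,2]))
def seg(W,x0,x1,y0,y1,z0,z1):
    m=(W[...,0]>x0)&(W[...,0]<x1)&(W[...,1]>y0)&(W[...,1]<y1)&(W[...,2]>z0)&(W[...,2]<z1); return m
for name,u,v,z,zl,zh,r in[("s1",219,288,.048,.04,.06,.02),("s2",247,288,.048,.04,.06,.02),("s3",274,287,.048,.04,.06,.02),("cap",389,267,.169,.155,.18,.03),("dishrim",439,289,.015,.0145,.03,.06)]:
    p=atz(c,u,v,z); print(name,"px",p.round(4))
    for n,w in(("top",W),("side",WS)):
        m=seg(w,p[0]-r,p[0]+r,p[1]-r,p[1]+r,zl,zh); q=w[m]
        if len(q): print("  ",n,len(q),q.mean(0).round(4),((q.min(0)+q.max(0))/2).round(4),(q.max(0)-q.min(0)).round(3), (proj(c,(q.min(0)+q.max(0))/2)))
# tray orientation
m=seg(W,.2,.6,.1,.5,.019,.03); q=W[m][:,:2].astype(np.float32); print(len(q),cv2.minAreaRect(q))
m=seg(W,.2,.6,-.35,.05,.005,.03); q=W[m][:,:2].astype(np.float32); print(len(q),cv2.minAreaRect(q))
E
python3 - <<'E'
import cv2
im=cv2.imread('pics/top0.png'); cv2.imwrite('pics/z0.png',cv2.resize(im[230:330,190:480],None,fx=2.7,fy=2.7,interpolation=cv2.INTER_CUBIC))
E
```

```text
table z -0.0011472669382330697
s1 px [0.5269 0.2512 0.048 ]
   top 51 [0.5253 0.2547 0.0463] [0.5259 0.2549 0.0456] [0.016 0.015 0.011] (np.float64(217.5509898319805), np.float64(288.55438389854663))
   side 86 [0.5266 0.2589 0.0466] [0.5266 0.2576 0.046 ] [0.016 0.019 0.011] (np.float64(216.32125936781094), np.float64(288.26772673317737))
s2 px [0.5254 0.1889 0.048 ]
   top 51 [0.5256 0.1927 0.0465] [0.5268 0.1927 0.0454] [0.016 0.016 0.01 ] (np.float64(245.46647396020063), np.float64(287.5059359629844))
   side 69 [0.5269 0.1971 0.0468] [0.5269 0.1949 0.0457] [0.016 0.022 0.01 ] (np.float64(244.44753159482798), np.float64(287.48245380237745))
s3 px [0.5262 0.1289 0.048 ]
   top 50 [0.5258 0.1312 0.0466] [0.5253 0.1312 0.0468] [0.016 0.018 0.008] (np.float64(272.99850452514266), np.float64(287.47903100069556))
   side 70 [0.5275 0.1355 0.0464] [0.5271 0.1346 0.0455] [0.018 0.018 0.011] (np.float64(271.544375855607), np.float64(286.71613306243876))
cap px [ 0.553  -0.1118  0.169 ]
   top 237 [ 0.5517 -0.1133  0.1666] [ 0.5524 -0.1177  0.1649] [0.03  0.046 0.017] (np.float64(391.67952099377453), np.float64(267.4264901842994))
   side 165 [ 0.5543 -0.1048  0.1658] [ 0.5547 -0.1161  0.1638] [0.029 0.05  0.017] (np.float64(390.7754278074489), np.float64(266.3412543983593))
dishrim px [ 0.5146 -0.2444  0.015 ]
   top 195 [ 0.5136 -0.2463  0.0171] [ 0.5135 -0.237   0.0184] [0.084 0.102 0.008] (np.float64(436.11513456548477), np.float64(289.4702435587939))
   side 119 [ 0.4981 -0.251   0.0172] [ 0.5011 -0.2435  0.0188] [0.056 0.089 0.008] (np.float64(439.33116289719385), np.float64(294.89887138902253))
3465 ((0.5259085297584534, 0.1967998743057251), (0.10011553764343262, 0.19335882365703583), 0.19193008542060852)
4200 ((0.4024595320224762, -0.14678019285202026), (0.38020581007003784, 0.3952880799770355), 88.67924499511719)
```

View pics/z0.png

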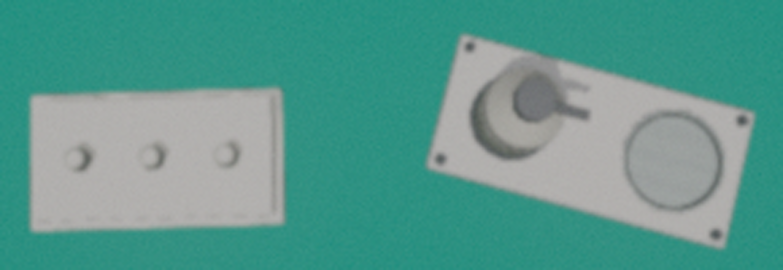

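Call:
{"fn": "servo_tool", "kwargs": {"rows": [[0.03,-0.025,0,0,0,-0.11,0],[0.06,-0.05,0,0,0,-0.22,0],[0.09,-0.075,0,0,0,-0.33,0],[0.12,-0.1,0,0,0,-0.44,0],[0.15,-0.125,0,0,0,-0.55,0],[0.18,-0.15,0,0,0,-0.66,0],[0.21,-0.175,0,0,0,-0.77,0],[0.24,-0.2,0,0,0,-0.88,0]], "newtons": 20}}

```text
time_s: 1.47
ee_pos: [0.4819, 0.293, 0.2056]
eef_rot: [3.141, -0.0, 1.803]
force: [0.6, 1.2, 0.7]
grip_width: 0.0476
```

```bash
python3 - <<'E'
from h import *
c=dict(np.load("top0.npz"))
print(atz(c,388.5,266,.169),atz(c,439.3,289.3,.018))
for u,v in((217.8,288.5),(246.3,288),(273.8,287.4)): print(atz(c,u,v,.048))
s=dict(np.load("side0.npz"))
for p in [(.526,.2555,.048),(.5262,.1935,.048),(.5262,.132,.048),(.5565,-.111,.169),(.513,-.2455,.011)]: print(proj(s,p))
im=s["image"][:,:,::-1]; cv2.imwrite('pics/z1.png',cv2.resize(im[190:410,320:430],None,fx=2.7,fy=2.7,interpolation=cv2.INTER_CUBIC))
o=ctrl.get_obs();print(o["time_s"],o["ee_pos"],o["eef_rot"],o["force"])
E
```

```text
[ 0.55501055 -0.11093693  0.169     ] [ 0.51376767 -0.24434689  0.018     ]
[0.52587655 0.25383921 0.048     ]
[0.52546277 0.19044954 0.048     ]
[0.52532412 0.12931346 0.048     ]
(np.float64(373.9374494787145), np.float64(366.6829210839492))
(np.float64(374.44924646432173), np.float64(342.38554783556026))
(np.float64(375.01217836853635), np.float64(320.46871752493246))
(np.float64(365.8379284570476), np.float64(204.47944189489758))
(np.float64(382.0472510167614), np.float64(232.40686208963552))
1.4667 [0.48187948 0.29303436 0.20563627] [ 3.14130458e+00 -8.49223968e-05  1.80335129e+00] [0.62263932 1.18456624 0.69211404]
```

View pics/z1.png

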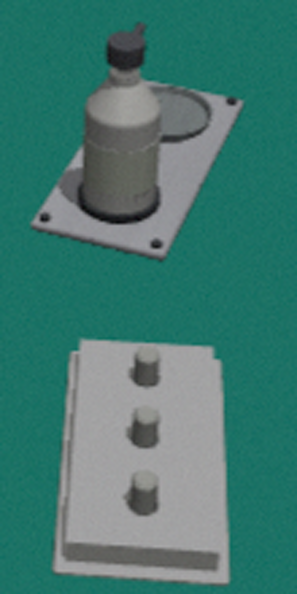

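Call:
{"fn": "servo_tool", "kwargs": {"rows": [[0.022,-0.018,-0.01,0,0,-0.116,0],[0.044,-0.0375,-0.03,0,0,-0.2326,0],[0.044,-0.0375,-0.06,0,0,-0.2326,0],[0.044,-0.0375,-0.09,0,0,-0.2326,0],[0.044,-0.0375,-0.12,0,0,-0.2326,0],[0.044,-0.0375,-0.14,0,0,-0.2326,0],[0.044,-0.0375,-0.145,0,0,-0.2326,0],[0.044,-0.0375,-0.145,0,0,-0.2326,0]]}}

```text
time_s: 2.13
ee_pos: [0.5254, 0.2553, 0.0596]
eef_rot: [-3.14, 0.001, 1.571]
force: [0.7, -0.6, 0.3]
grip_width: 0.0471
```

```bash
python3 - <<'E'
from h import *
c=cams.camera("side"); im=c["image"][:,:,::-1]; cv2.imwrite('pics/z2.png',cv2.resize(im[250:420,280:460],None,fx=3.3,fy=3.3,interpolation=cv2.INTER_CUBIC))
o=ctrl.get_obs();print(o["time_s"],o["ee_pos"],o["eef_rot"],o["force"])
E
```

```text
2.1833 [0.52610087 0.25567859 0.06116327] [ 3.14120392e+00 -1.97452653e-04  1.57074997e+00] [ 0.36950941  1.18987936 -0.31018483]
```

View pics/z2.png

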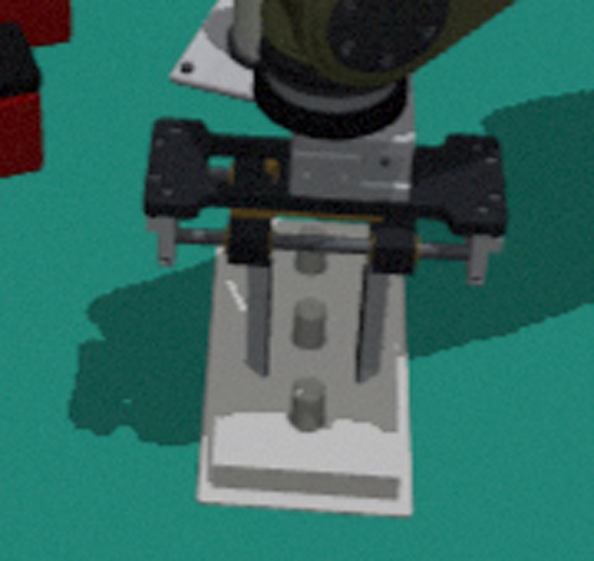

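Jaws straddle the near stopper (about (308,400) in the zoom) symmetrically. I'll lower the tool and grip.

Call:
{"fn": "servo_tool", "kwargs": {"rows": [[0,0,-0.015,0,0,0,0],[0,0,-0.028,0,0,0,0],[0,0,-0.032,0,0,0,0],[0,0,-0.032,0,0,0,-0.5],[0,0,-0.032,0,0,0,-1],[0,0,-0.032,0,0,0,-1],[0,0,-0.032,0,0,0,-1],[0,0,-0.032,0,0,0,-1]], "newtons": 20}}

```text
time_s: 2.85
ee_pos: [0.5264, 0.2558, 0.0297]
eef_rot: [3.14, -0.0, 1.571]
force: [-0.8, -0.0, 2.4]
grip_width: 0.0176
```

Call:
{"fn": "servo_tool", "kwargs": {"rows": [[0,0,0,0,0,0,-1],[0,0,0.001,0,0,0,-1],[0,0,0.002,0,0,0,-1],[0,0,0.003,0,0,0,-1],[0,0,0.004,0,0,0,-1],[0,0,0.004,0,0,0,-1],[0,0,0.004,0,0,0,-1],[0,0,0.004,0,0,0,-1]]}}

```text
time_s: 3.52
ee_pos: [0.5263, 0.2558, 0.0337]
eef_rot: [3.141, -0.0, 1.571]
force: [0.2, 0.7, -0.3]
grip_width: 0.0172
```

Call:
{"fn": "servo_tool", "kwargs": {"rows": [[0,0,0.005,0,0,0,-1],[0,0,0.01,0,0,0,-1],[0,0,0.02,0,0,0,-1],[0,0,0.03,0,0,0,-1],[0,0,0.04,0,0,0,-1],[0,0,0.04,0,0,0,-1],[0,0,0.04,0,0,0,-1],[0,0,0.04,0,0,0,-1]]}}

```text
time_s: 4.18
ee_pos: [0.5262, 0.2557, 0.0735]
eef_rot: [3.141, -0.0, 1.571]
force: [1.2, 0.3, -0.5]
grip_width: 0.0171
```

```bash
python3 - <<'E'
from h import *
c=cams.camera("side"); im=c["image"][:,:,::-1]; cv2.imwrite('pics/z3.png',cv2.resize(im[250:420,280:460],None,fx=3.3,fy=3.3,interpolation=cv2.INTER_CUBIC))
o=ctrl.get_obs();print(o["time_s"],o["ee_pos"],o["eef_rot"],o["force"],o["grip_width"])
E
```

```text
4.2333 [0.52607685 0.25564759 0.07326734] [ 3.14115488e+00 -1.72552262e-04  1.57075345e+00] [ 0.82399931 -0.13769729  0.34638184] 0.017381997869002058
```

View pics/z3.png

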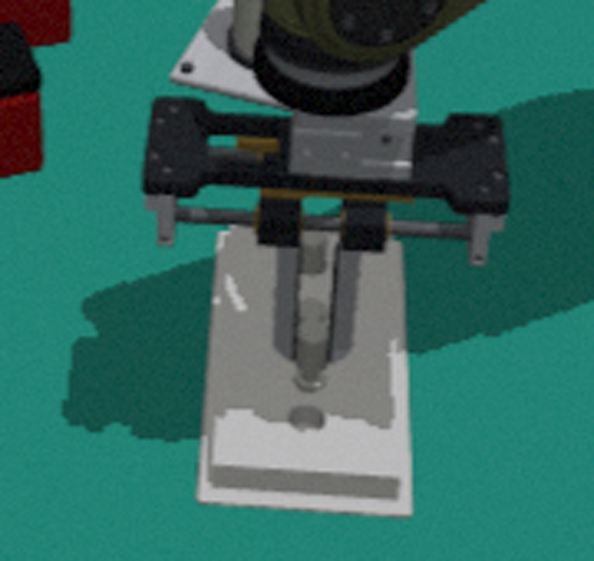

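The near stopper came out: its pocket is empty at about (307,417) in the zoom, and the stem and foot hang straight below the fingers. I'll carry it high over the bottle.

Call:
{"fn": "servo_tool", "kwargs": {"rows": [[0,0,0.03,0,0,0,-1],[0,0,0.065,0,0,0,-1],[0,0,0.1,0,0,0,-1],[0,-0.015,0.13,0,0,0,-1],[0,-0.045,0.15,0,0,0,-1],[0,-0.08,0.165,0,0,0,-1],[0,-0.115,0.165,0,0,0,-1],[0,-0.15,0.165,0,0,0,-1]]}}

```text
time_s: 4.9
ee_pos: [0.5259, 0.1043, 0.2388]
eef_rot: [3.14, -0.0, 1.571]
force: [1.6, -0.2, -0.9]
grip_width: 0.0174
```

Call:
{"fn": "servo_tool", "kwargs": {"rows": [[0,-0.035,0.004,0,0,0,-1],[-0.002,-0.07,0.004,0,0,0,-1],[-0.004,-0.105,0.004,0,0,0,-1],[-0.006,-0.14,0.004,0,0,0,-1],[-0.008,-0.175,0.004,0,0,0,-1],[-0.01,-0.21,0.004,0,0,0,-1],[-0.012,-0.245,0.004,0,0,0,-1],[-0.012,-0.28,0.004,0,0,0,-1]]}}

```text
time_s: 5.57
ee_pos: [0.5133, -0.1774, 0.2424]
eef_rot: [3.141, -0.001, 1.571]
force: [0.7, 0.6, -0.7]
grip_width: 0.0171
```

Call:
{"fn": "servo_tool", "kwargs": {"rows": [[0,-0.035,0,0,0,0,-1],[0,-0.067,0,0,0,0,-1],[0,-0.067,-0.03,0,0,0,-1],[0,-0.067,-0.065,0,0,0,-1],[0,-0.067,-0.1,0,0,0,-1],[0,-0.067,-0.135,0,0,0,-1],[0,-0.067,-0.165,0,0,0,-1],[0,-0.067,-0.165,0,0,0,-1]]}}

```text
time_s: 6.23
ee_pos: [0.5104, -0.2429, 0.0713]
eef_rot: [-3.134, -0.005, 1.571]
force: [0.2, -0.2, -1.8]
grip_width: 0.0176
```

```bash
python3 - <<'E'
from h import *
c=cams.camera("side"); im=c["image"][:,:,::-1]; cv2.imwrite('pics/z4.png',cv2.resize(im[150:300,310:490],None,fx=3.3,fy=3.3,interpolation=cv2.INTER_CUBIC))
t=cams.camera("top"); im=t["image"][:,:,::-1]; cv2.imwrite('pics/z4t.png',cv2.resize(im[230:350,340:500],None,fx=4,fy=4,interpolation=cv2.INTER_CUBIC))
o=ctrl.get_obs();print(o["time_s"],o["ee_pos"],o["eef_rot"],o["force"],o["grip_width"])
E
```

```text
6.3333 [ 0.51319843 -0.24431774  0.07749246] [-3.14110546e+00 -1.27724790e-03  1.57128531e+00] [ 0.39748025 -0.0760732   0.98518415] 0.017199162333956745
```

View pics/z4.png

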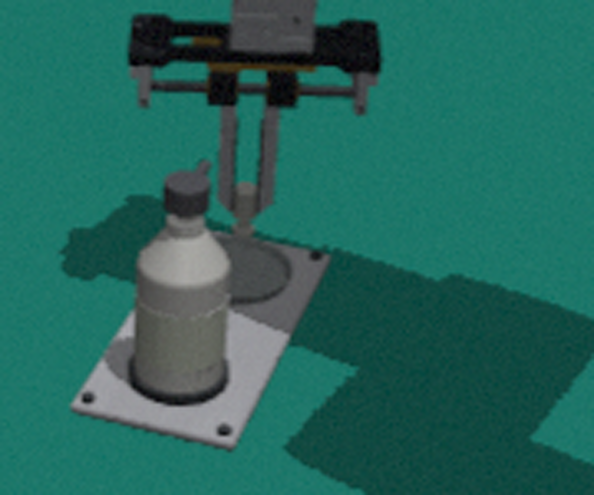

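View pics/z4t.png

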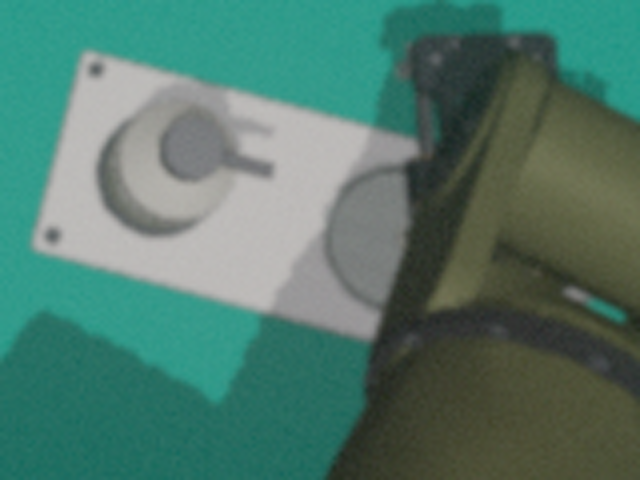

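The stopper hangs upright at about (245,210) in the zoom, above the dish and clear of the bottle. I'll lower it slowly.

Call:
{"fn": "servo_tool", "kwargs": {"rows": [[0,0,-0.012,0,0,0,-1],[0,0,-0.024,0,0,0,-1],[0,0,-0.033,0,0,0,-1],[0,0,-0.038,0,0,0,-1],[0,0,-0.041,0,0,0,-1],[0,0,-0.043,0,0,0,-1],[0,0,-0.043,0,0,0,-1],[0,0,-0.043,0,0,0,-1]]}}

```text
time_s: 7.0
ee_pos: [0.5133, -0.2444, 0.0348]
eef_rot: [-3.141, -0.001, 1.571]
force: [0.1, -0.2, 0.1]
grip_width: 0.0172
```

```bash
python3 - <<'E'
from h import *
c=cams.camera("side"); im=c["image"][:,:,::-1]; cv2.imwrite('pics/z5.png',cv2.resize(im[170:270,330:450],None,fx=5,fy=5,interpolation=cv2.INTER_CUBIC))
o=ctrl.get_obs();print(o["time_s"],o["ee_pos"],o["eef_rot"],o["force"],o["grip_width"])
E
```

```text
7.05 [ 0.51339907 -0.24442636  0.03489126] [ 3.14152476e+00 -1.01535149e-03  1.57125639e+00] [-1.21155798  0.06195946 -0.57234301] 0.017353877553016636
```

View pics/z5.png

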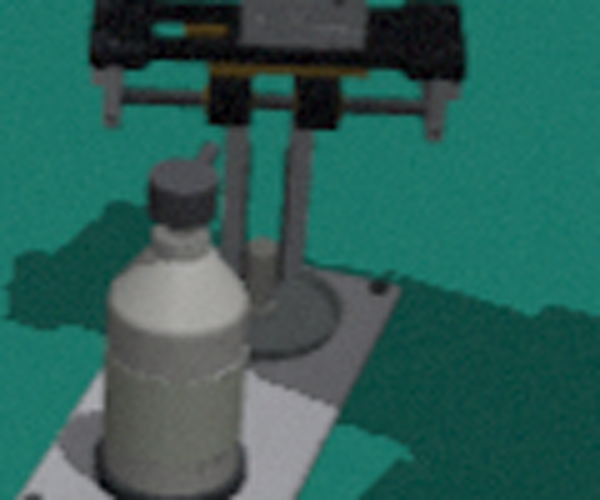

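Call:
{"fn": "servo_tool", "kwargs": {"rows": [[0,0,-0.001,0,0,0,-1],[0,0,-0.002,0,0,0,-1],[0,0,-0.0025,0,0,0,-1],[0,0,-0.0025,0,0,0,-1],[0,0,-0.0025,0,0,0,-1],[0,0,-0.0025,0,0,0,-1],[0,0,-0.0025,0,0,0,-1],[0,0,-0.0025,0,0,0,-1]]}}

```text
time_s: 7.72
ee_pos: [0.5135, -0.2445, 0.0327]
eef_rot: [3.141, -0.001, 1.571]
force: [-0.6, 0.9, 6.7]
grip_width: 0.0175
```

It has touched down, with 6.7 N on the tool. I'll ease off and open slowly.

Call:
{"fn": "servo_tool", "kwargs": {"rows": [[0,0,0.0003,0,0,0,-0.8],[0,0,0.0003,0,0,0,-0.6],[0,0,0.0003,0,0,0,-0.5],[0,0,0.0003,0,0,0,-0.4],[0,0,0.0003,0,0,0,-0.3],[0,0,0.0003,0,0,0,-0.2],[0,0,0.0003,0,0,0,-0.2],[0,0,0.0003,0,0,0,-0.2]]}}

```text
time_s: 8.38
ee_pos: [0.5135, -0.2445, 0.033]
eef_rot: [3.141, -0.001, 1.571]
force: [0.2, 0.8, 1.1]
grip_width: 0.0375
```

Call:
{"fn": "servo_tool", "kwargs": {"rows": [[0,0,0.01,0,0,0,-0.2],[0,0,0.03,0,0,0,-0.2],[0,0,0.06,0,0,0,-0.2],[0,0,0.095,0,0,0,-0.2],[0,0,0.13,0,0,0,-0.2],[0,0,0.165,0,0,0,-0.5],[0,0,0.185,0,0,0,-1],[0,0,0.185,0,0,0,-1]]}}

```text
time_s: 9.05
ee_pos: [0.5148, -0.2452, 0.2239]
eef_rot: [3.134, 0.003, 1.571]
force: [0.4, 0.9, 0.7]
grip_width: 0.0213
```

```bash
python3 - <<'E'
from h import *
c=cams.camera("side"); im=c["image"][:,:,::-1]; cv2.imwrite('pics/z6.png',cv2.resize(im[170:270,330:450],None,fx=5,fy=5,interpolation=cv2.INTER_CUBIC))
o=ctrl.get_obs();print(o["time_s"],o["ee_pos"],o["eef_rot"],o["force"],o["grip_width"])
W=cloud(c);m=(abs(W[...,0]-.513)<.03)&(abs(W[...,1]+.2445)<.03)&(W[...,2]>.025)&(W[...,2]<.06);q=W[m];print(len(q),q.mean(0),q.min(0),q.max(0))
E
```

```text
9.1 [ 0.51409997 -0.24483609  0.22084425] [3.13708717e+00 1.49507076e-03 1.57127781e+00] [ 0.36078405 -0.27559373 -0.87282079] 0.017221463103228543
76 [ 0.51472644 -0.23848478  0.04286462] [ 0.50644545 -0.25061896  0.02687356] [ 0.52285508 -0.22986321  0.05604169]
```

View pics/z6.png

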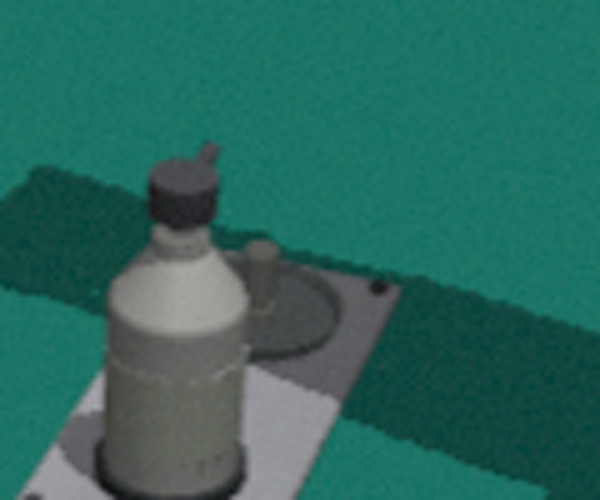

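The stopper stands upright in the dish at about (262,275) in the zoom. Now I'll move over the cap with the fingers shut.

Call:
{"fn": "servo_tool", "kwargs": {"rows": [[0.008,0.027,0,0,0,0,-1],[0.016,0.054,0,0,0,0,-1],[0.025,0.081,0,0,0,0,-1],[0.033,0.108,0,0,0,0,-1],[0.041,0.134,0,0,0,0,-1],[0.041,0.134,-0.015,0,0,0,-1],[0.041,0.134,-0.03,0,0,0,-1],[0.041,0.134,-0.035,0,0,0,-1]]}}

```text
time_s: 9.77
ee_pos: [0.554, -0.11, 0.1828]
eef_rot: [3.141, 0.0, 1.572]
force: [-0.8, -0.8, -1.0]
grip_width: 0.0006
```

```bash
python3 - <<'E'
from h import *
c=cams.camera("side"); im=c["image"][:,:,::-1]; cv2.imwrite('pics/z7.png',cv2.resize(im[150:270,300:440],None,fx=4,fy=4,interpolation=cv2.INTER_CUBIC))
t=cams.camera("top"); im=t["image"][:,:,::-1]; cv2.imwrite('pics/z7t.png',cv2.resize(im[230:350,340:500],None,fx=4,fy=4,interpolation=cv2.INTER_CUBIC))
o=ctrl.get_obs();print(o["time_s"],o["ee_pos"],o["eef_rot"],o["force"],o["grip_width"])
E
```

```text
9.8667 [ 0.55438866 -0.11070664  0.1844168 ] [3.14004970e+00 7.20022761e-04 1.57125529e+00] [-0.2197449  -0.18196094  0.47784063] 0.00048345329395699515
```

View pics/z7.png

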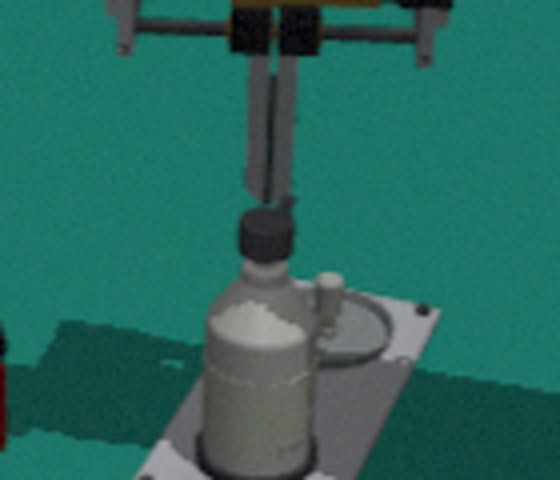

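View pics/z7t.png

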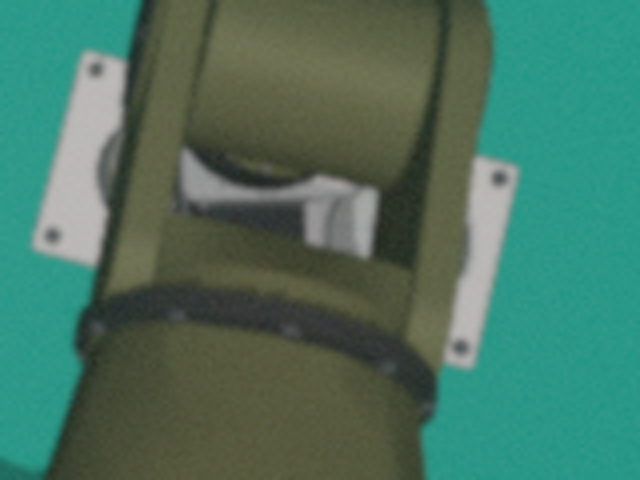

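The closed fingertips (about (267,198) in the zoom) sit over the cap's centre, at about (267,225). I'll press slowly.

Call:
{"fn": "servo_tool", "kwargs": {"rows": [[0,0,-0.006,0,0,0,-1],[0,0,-0.011,0,0,0,-1],[0,0,-0.013,0,0,0,-1],[0,0,-0.015,0,0,0,-1],[0,0,-0.017,0,0,0,-1],[0,0,-0.018,0,0,0,-1],[0,0,-0.019,0,0,0,-1],[0,0,-0.019,0,0,0,-1]]}}

```text
time_s: 10.53
ee_pos: [0.5544, -0.1109, 0.1657]
eef_rot: [3.14, 0.001, 1.571]
force: [-2.7, -0.3, 5.9]
grip_width: 0.0004
```

Call:
{"fn": "servo_tool", "kwargs": {"rows": [[0,0,-0.001,0,0,0,-1],[0,0,-0.002,0,0,0,-1],[0,0,-0.003,0,0,0,-1],[0,0,-0.004,0,0,0,-1],[0,0,-0.0045,0,0,0,-1],[0,0,-0.0045,0,0,0,-1],[0,0,-0.0045,0,0,0,-1],[0,0,-0.0045,0,0,0,-1]]}}

```text
time_s: 11.2
ee_pos: [0.5544, -0.1109, 0.162]
eef_rot: [3.139, 0.001, 1.571]
force: [-4.7, 1.3, 8.6]
grip_width: 0.0002
```

Call:
{"fn": "servo_tool", "kwargs": {"rows": [[0,0,-0.0005,0,0,0,-1],[0,0,-0.001,0,0,0,-1],[0,0,-0.0015,0,0,0,-1],[0,0,-0.002,0,0,0,-1],[0,0,-0.002,0,0,0,-1],[0,0,-0.002,0,0,0,-1],[0,0,-0.002,0,0,0,-1],[0,0,-0.002,0,0,0,-1]]}}

```text
time_s: 11.87
ee_pos: [0.5545, -0.1109, 0.1612]
eef_rot: [3.138, 0.002, 1.571]
force: [-7.2, 1.0, 13.2]
grip_width: 0.0004
```

```bash
python3 - <<'E'
from h import *
c=cams.camera("side"); im=c["image"][:,:,::-1]; cv2.imwrite('pics/z8.png',cv2.resize(im[150:270,300:440],None,fx=4,fy=4,interpolation=cv2.INTER_CUBIC))
o=ctrl.get_obs();print(o["time_s"],o["ee_pos"],o["force"])
E
```

```text
11.9167 [ 0.55446865 -0.11091833  0.1611925 ] [-7.58355973  1.52654123 13.36894284]
```

View pics/z8.png

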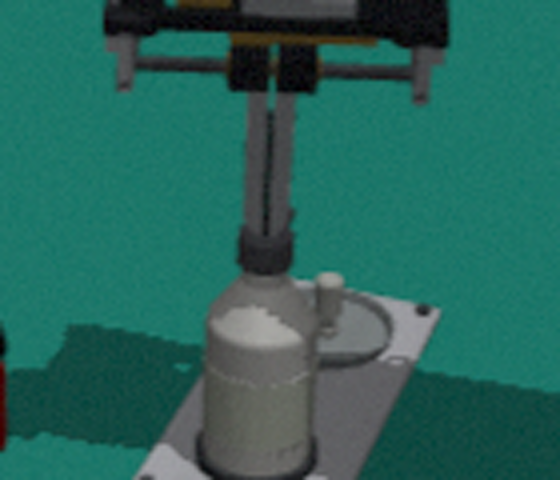

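The cap is bottomed: 13 N, above the 9 N it needs, and the TCP stopped at 0.161. I'll let it rise and retreat.

Call:
{"fn": "servo_tool", "kwargs": {"rows": [[0,0,0.003,0,0,0,-1],[0,0,0.006,0,0,0,-1],[0,0,0.01,0,0,0,-1],[0,0,0.025,0,0,0,-1],[0,0,0.05,0,0,0,-1],[0,0,0.08,0,0,0,-1],[0,0,0.1,0,0,0,-1],[0,0,0.1,0,0,0,-1]]}}

```text
time_s: 12.58
ee_pos: [0.5557, -0.1111, 0.2657]
eef_rot: [3.132, 0.003, 1.571]
force: [0.1, -0.4, 0.9]
grip_width: 0.0004
```

Call:
{"fn": "servo_tool", "kwargs": {"rows": [[-0.02,0.03,0,0,0,0,-1],[-0.04,0.06,0,0,0,0,-1],[-0.06,0.09,0,0,0,0,-1],[-0.08,0.12,0,0,0,0,-1],[-0.1,0.15,0,0,0,0,-1],[-0.11,0.17,0,0,0,0,-1],[-0.11,0.17,0,0,0,0,-1],[-0.11,0.17,0,0,0,0,-1]]}}

```text
time_s: 13.25
ee_pos: [0.4455, 0.0595, 0.2655]
eef_rot: [3.132, 0.003, 1.573]
force: [-0.4, -1.1, -0.1]
grip_width: 0.0007
```

```bash
python3 - <<'E'
from h import *
c=cams.camera("side"); im=c["image"][:,:,::-1]; cv2.imwrite('pics/z9.png',im)
t=cams.camera("top"); im=t["image"][:,:,::-1]; cv2.imwrite('pics/z9t.png',im)
a=np.load("top0.npz")
W=cloud(t); 
for n,(x,y,l,h,r) in dict(cap=(.5545,-.111,.15,.19,.014),stopper=(.5135,-.2445,.035,.07,.014)).items():
    m=(np.hypot(W[...,0]-x,W[...,1]-y)<r)&(W[...,2]>l)&(W[...,2]<h);q=W[m]
    print(n,len(q),q.mean(0) if len(q) else 0, np.median(q[:,2]))
W0=cloud(dict(a)); m=(np.hypot(W0[...,0]-.5545,W0[...,1]+.111)<.014)&(W0[...,2]>.15); print(np.median(W0[m][:,2]))
print(ctrl.get_obs()["time_s"],ctrl.get_obs()["force"],ctrl.get_obs()["joint_vel"])
E
```

```text
cap 155 [ 0.55448786 -0.11092031  0.16811778] 0.16810819317262798
stopper 63 [ 0.51293041 -0.24331204  0.04757367] 0.04840852748844574
0.16790109666767078
13.35 [ 0.83493065 -0.04672412 -0.25181628] [-0.01523861  0.00833349 -0.00581692  0.00068464  0.00277041  0.00347894]
```

View pics/z9.png

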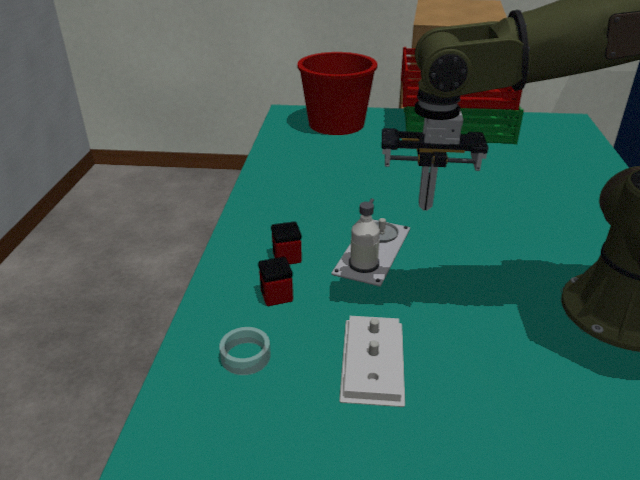

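View pics/z9t.png

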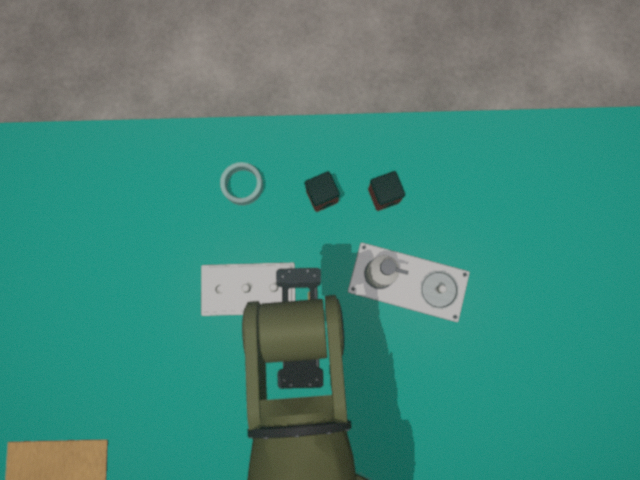

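The stopper stands in the middle of the dish at (440,289), and the cap is back at its starting height (0.168 m by depth, before and after). The other two stoppers, the tins and the tape roll look unmoved.

```bash
python3 -c "
from station import hand_in
print(hand_in())"
```

```text
the job is handed in; nothing more can be done
None
```

I put the free stopper in the middle of the dish, pressed the nozzle cap fully down and let it come up, then handed the job in at about 13 s of the 64 s. The hand-in reports no verdict.

- **Free stopper:** The first one I tugged, in the pocket farthest to the robot's left, came out with almost no force. I did not touch the other two.
- **Placing:** I set it upright in the dish (6.7 N at touchdown) and let go. The last pictures and depth readings put it upright within about 2 mm of the dish centre as I measured it.
- **Cap press:** I pressed slowly with shut fingers. Force rose to about 13 N and the fingertips stopped at z = 0.161 m, which matches the full 8 mm of travel; I could not read the cap's travel directly. Afterwards the cap's top read 0.168 m by depth, the same as at the start.
- **Bystanders:** The tins, the tape roll and the two held stoppers look unmoved in the last pictures, and the robot was clear of everything.

None of the checks failed or disagreed.

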